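# Hook a gouge-rail bracket into the slotted upright and lock it

### The job

Hang the gouge bracket on the slotted upright: hook both of its claws into the two slots, then press it down until it is fully home and the red spring latch has snapped out over its back plate. Feel your way and do not force it, and leave everything else on the bench where it is; let go at the end.

Things in the scene. Friction and masses are not known exactly. Their poses are not given: they have to be found in the camera images.
- bracket: Loose bracket, about 280 g (varies), standing the right way up on its flat underside. Origin on the underside below the middle of its arm; x to the claws, z up. Wooden arm 24 mm wide (y), x -55..55, z 19..55 mm, gripped by its sides. At the claw-less end a wooden cross rail with five gouge holes: x -80..-55, y +-70, z 0..36.
- bracket_grip (a point): Point in the middle of the wooden arm, at (0, 0, 37) mm of the bracket
- bracket_claws (a point): Midway between the two claw tips, at (68.5, 0, 45) mm of the bracket. Two green steel claws at y +-24 behind the back plate, each 8 mm wide: a neck (x 60..67, z 50..55) carrying a downward tip (x 66..71, z 35..55)
- bracket_plate (a point): Top middle of the rear face of the green steel back plate, at (60, 0, 60) mm of the bracket. Plate: x 55..60, y +-35, z 0..60, with a window (y +-10, z 38..56) under a 4 mm top bar (z 56..60)
- bracket_press (a point): On top of the arm next to the back plate, at (45, 0, 55) mm of the bracket: the place to press down with closed fingers. Hooked on the latch's slope the bracket hangs by itself, drooping about 0.05 rad, and can be let go. Pressing farther out on the arm levers it and jams
- upright: Slotted upright screwed to the bench: two pine posts (y +-40..52, x 0..30, up to z 225 mm) on a steel foot (x -25..105, y +-85, 12 thick), between them a 4 mm steel strip whose front face is the plane x = 0. Origin on the bench in that plane, midway between the posts; the front faces -x. The bracket goes in along +x, its axes parallel to the upright's
- upright_sill (a point): Mark at (0, 0, 162) mm of the upright, below the strip's two slots (y +-24, 14 mm wide, 24 high, empty behind). The strip was clamped at an unmeasured height: the slots' true lower edges (sills) lie 4 to 32 mm ABOVE this mark, so 166 to 194 mm up, and stay there; find them by feel or sight. Strip: 72 mm below to 55 mm above the sills
- upright_home (a point): Mark at (-60, 0, 112) mm of the upright; the bracket's origin ends 4 to 32 mm ABOVE it. Claw tips enter with the bracket's underside 31 to 35 mm below the true sills; home (necks on the sills, plate 0 to 2 mm off) it is 50 mm below. Strip and latch are slippery. Passing the latch takes about 8 to 15 N down; over 60 N between bracket and upright is forcing it
- latch (a joint): Red spring latch nose mid-strip, 14 mm wide, 5 mm out, 45 degree slope on top; underside 11 mm, top 18 mm above the true sills. Value in m: 0 = out, to 0.007 as pushed in (+x); spring 3 N at 0, 6 N at 0.005. The plate's top bar pushes it in on the way down; at home it snaps out above the bar
- flag (a joint): Small yellow home flag on the strip's face, its top 46 mm below the true sills, 12 mm wide, 8 mm out. Value in m: 0 = up and free, about 0.004 = pushed down by the underside of a bracket that is fully home; spring under 1 N.
- tape: Bystander: yellow roll of tape lying flat, 100 mm across, 30 mm high; origin at the centre of its underside
- gouge_a: Bystander: gouge with a pale wood handle (120 x 22 x 22 mm), 220 mm long, lying; origin under the handle's front end, x towards the blade
- gouge_b: Bystander: gouge with a green handle, same size and origin
- gouge_c: Bystander: gouge with a pale wood handle, same size and origin
- mallet: Bystander: round carver's mallet standing on its head, 90 mm across, 240 mm high; origin at the centre of its underside
- screwdriver: Bystander: screwdriver lying on the bench
- oil: Bystander: amber oil bottle, 56 mm across, 130 mm high; origin at the centre of its underside
There are look-alikes about, which are no part of the job. Leave any purple or white look-alike of the bracket alone.

How it is judged:
By the outcome, as a careful person would: the job done as asked, in the order asked, and still so for the second after the job is handed in, with the robot touching nothing.
It also fails if it takes over 64 s, if anything falls off the work surface, if the arm or the gripper's body presses on something with over 40 N, if the wrist force passes 120 N, or if a joint passes its speed limit or range.

### The arm

A 7-joint arm with a two-finger parallel gripper is mounted at the origin on the work surface. World frame = base frame: x ahead of the robot, y to its left, z up, the work surface at z = 0. Lengths are in m, angles in rad, forces in N, time in s.
With the tool pointing down it reaches from about 0.425 to 0.95 m from the base axis. Payload 4.7 kg.
Tool frame: the origin (TCP) lies on the centre line of the jaws, within the pads' length; the fingertips stand env.nose_length ahead of it and the grasp point (between the pads) lies 11 mm behind it (env.nose_length is the distance from the TCP to the fingertips, in m); z points along the fingers, y is the line along which they close (so a half turn about z gives the same grasp; the last joint's range is limited). The gripper opens to 85 mm and grips with 20 to 120 N. Pads are 22 mm wide; open, the fingers measure 114 mm over their backs; the gripper's body (76 mm by 85 mm) begins 54 mm behind the grasp point. The pads swing forward as they close: fully open they stand 13 mm farther back than shut.
Start: joints at [-1.32, 0.469, -0.049, 1.532, 0.024, 1.141, -0.082], TCP at [0.186, 0.649, 0.239] pointing down, gripper open.
Joint ranges: [-2.59, 2.59], [-0.33, 1.99], [-1.39, 1.29], [0.1, 2.45], [-1.04, 4.18], [0.21, 1.99], [-2.66, 2.66]. Speed limits (rad/s): [2.57, 2.57, 3.14, 3.14, 3.14, 3.14, 3.14].

### API

Orientations are given as a unit quaternion [x, y, z, w].
In Python, from rig import sensors, vision, job, env gives the robot as it stands. The module is installed in compiled form; this text tells all that it offers.
- The arm moves only by the shell command python3 -m jog 'ROWS' [OPENING] [FORCE]. ROWS is JSON, a list of rows, each a list of 6 numbers: the shift along the world's x, y, z in cm, then the turn, a rotation vector about the world's x, y, z in degrees. A call has 1 to 5 rows; each row is the pose to reach, as a shift and turn from the pose commanded when the call began; what a row does not reach only later rows make up. A row lasts 1/8 s, in which the tool goes at most 62.5 mm and 10.7 degrees, less where a joint would pass 70% of its speed; a pose out of reach is approached as far as the arm can. A call with a gripper value outside its range is refused whole. OPENING is the closure in counts, from 0 (fully open) to 255 (shut), set as the call begins (- or left out, the last holds). The fingers move at their own pace and stop on an object; FORCE is the grip in N (left out, the last holds). Time passes only in rows, so rows that repeat a pose let the fingers close. It gives the time, the measured TCP pose, the force, the opening and the grip force at its end, in the units of the state.
- sensors.state(): the state, without advancing time (a new reading comes with each control period).
- vision.get_image(name): name is "scene" or "top" or "wrist"; returns the picture (420x560x3 uint8, red, green, blue); there is no depth.
- vision.camera_model(name): a dict with "fx", "fy", "cx", "cy" (pixels), "view" (4x4, takes a point from world to camera coordinates). Camera axes: x right, y up, looking along -z (the intrinsics and any distortion apply to the point x, -y, -z); pixel columns grow to the right and rows downward; lengths in m; the calibration is good to about 2 mm. A picture is of the moment at which its call begins: read the wrist's pose just before it. camera_model takes no time and is no camera call; for the wrist camera it gives the pose at the moment of the call.
- job.hand_in(): hands the job in; it is judged then, once.
The state is a dict: "clock": time; "qpos": joint angles; "dq": joint speeds; "joint_efforts": joint torques, N m; "eef_pos": TCP position; "ee_rot": TCP orientation; "force": force on the tool from outside, world axes, zero at the start; "ft_torque": the same for the moment, N m; "grip_width": finger opening in m; "gripper_force": force on a finger pad.
Only numpy, scipy, OpenCV 4.12 (cv2) and the standard library are available. Lean on these libraries where they do the work, as an engineer would, in place of code of your own. Each camera call takes 0.05 s, during which the arm holds its last target. There are 200 camera calls.

## Working session

There is one attempt and no reset: what is moved stays moved. The work goes in short steps, Python scripts to look and compute and a shell command to move; the robot and the scene stay as the last step left them, time stands still between calls to the robot, and variables do not carry over. Pictures are saved under pics/ and viewed, at most 10 in all, crops included, and the job is handed in when it is done.

```bash
mkdir -p pics; python3 - <<'E'
from rig import sensors, vision, job, env
import cv2,numpy as np
print(env.nose_length, sensors.state())
for n in("scene","top"):
    im=vision.get_image(n); cv2.imwrite(f"pics/{n}0.png",im[:,:,::-1]); m=vision.camera_model(n); print(n,m)
E
```

```text
0.008 {'clock': 0.0, 'qpos': array([-1.31988883,  0.46943752, -0.04860279,  1.53366307,  0.02407605,
        1.14098627, -0.08229367]), 'dq': array([-3.97083558e-04,  2.75926373e-05, -1.54190893e-03, -1.04367166e-03,
       -1.00268532e-03, -1.63995451e-03,  1.94388549e-03]), 'joint_efforts': array([ 1.46400293e-04, -5.10321343e+01, -4.64918115e-02, -2.37714458e+01,
        1.06836279e-02,  7.78656191e-03,  3.47954465e-07]), 'eef_pos': array([0.18624035, 0.64822485, 0.23827712]), 'ee_rot': array([ 1.39430764e-01,  9.90231362e-01, -9.48332493e-04, -1.11574258e-04]), 'force': array([ 0.01636026, -0.082172  ,  0.19723168]), 'ft_torque': array([0.01326449, 0.00419316, 0.02239972]), 'gripper_force': 0.0, 'grip_width': 0.08554414266769501}
scene {'fx': 449.61413498113353, 'fy': 449.61413498113353, 'cx': 276.9316860202988, 'cy': 209.06482833318304, 'view': array([[-0.26399825,  0.96444782,  0.01205481,  0.12847907],
       [-0.56202969, -0.16397744,  0.81069972,  0.21213633],
       [ 0.7838543 ,  0.20724814,  0.58533807, -1.8155551 ],
       [ 0.        ,  0.        ,  0.        ,  1.        ]])}
top {'fx': 440.7245130658397, 'fy': 440.7245130658397, 'cx': 281.6023770861454, 'cy': 215.03808688385914, 'view': array([[ 0.0038757 , -0.99996144, -0.00787966,  0.00500345],
       [ 0.98235475,  0.00233381,  0.18701258, -0.54228975],
       [-0.18698698, -0.00846542,  0.98232592, -1.56570893],
       [ 0.        ,  0.        ,  0.        ,  1.        ]])}
```

View pics/scene0.png

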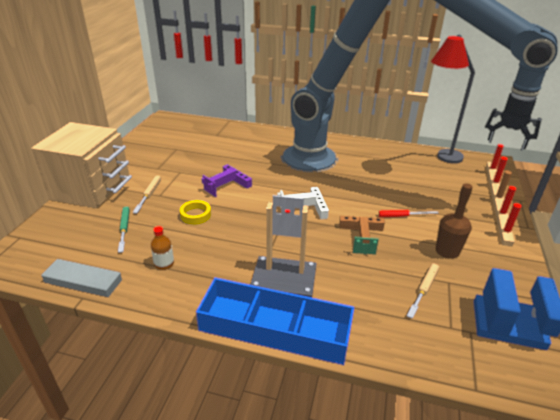

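View pics/top0.png

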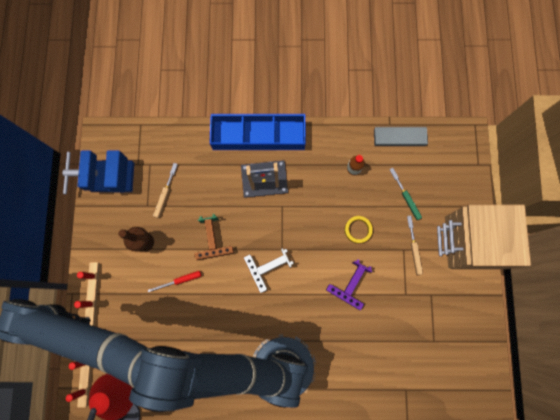

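The bracket candidates in the top view are wood/green at (211,236), white at (270,270) and purple at (350,285). The wood/green one fits: wooden arm, green plate. I'll confirm it in an enlarged crop, together with the upright.

```bash
python3 - <<'E'
import cv2,numpy as np
t=cv2.imread("pics/top0.png")[150:270,185:305]; s=cv2.imread("pics/scene0.png")[175:300,235:395]
a=cv2.resize(t,(400,400),interpolation=cv2.INTER_CUBIC); b=cv2.resize(s,(400,312),interpolation=cv2.INTER_CUBIC)
o=np.zeros((400,800,3),np.uint8); o[:,:400]=a; o[:312,400:]=b; cv2.imwrite("pics/crop1.png",o)
E
```

```text
(no output)
```

View pics/crop1.png

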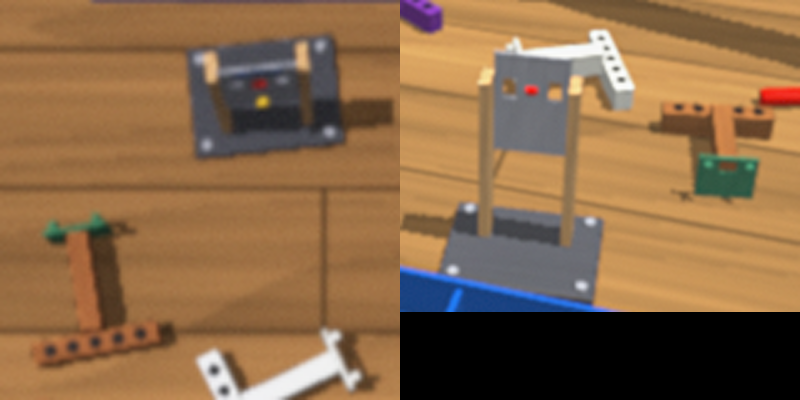

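The wood/green bracket is confirmed: green claws near top pixel (207,218), rail near (214,252). The upright's front, with the flag and latch, faces the robot.

```bash
cat > h.py <<'E'
import numpy as np, cv2
from rig import sensors, vision, job, env
def ray(m,u,v):
    V=m["view"]; R=V[:3,:3]; c=-R.T@V[:3,3]
    d=R.T@np.array([(u-m["cx"])/m["fx"],-(v-m["cy"])/m["fy"],-1.]); return c,d
def onz(m,u,v,z):
    c,d=ray(m,u,v); return c+d*(z-c[2])/d[2]
def onp(m,u,v,p,n):
    c,d=ray(m,u,v); return c+d*((p-c)@n)/(d@n)
def proj(m,P):
    q=m["view"]@np.append(P,1); return m["cx"]+m["fx"]*q[0]/-q[2], m["cy"]+m["fy"]*-q[1]/-q[2]
E
python3 - <<'E'
from h import *
m=vision.camera_model("top"); f=lambda x,y,z:onz(m,185+(x+.5)*.3-.5,150+(y+.5)*.3-.5,z)
c=[f(190,48,.012),f(333,37,.012),f(343,143,.012),f(197,158,.012)]
print(np.round(c,4)); C=np.mean(c,0); ex=(c[0]+c[1]-c[2]-c[3]); print("foot C",C,"yaw",np.degrees(np.arctan2(ex[1],ex[0])), "sizes",[np.linalg.norm(c[i]-c[(i+1)%4]) for i in range(4)])
ey=c[0]+c[3]-c[1]-c[2]; print("yaw2",np.degrees(np.arctan2(-ey[0],ey[1])))
h0,h1=f(50,350,.036),f(142,333,.036); d=h0-h1; print("rail",(h0+h1)/2,"yaw",np.degrees(np.arctan2(-d[0],d[1])),np.linalg.norm(d))
a,b=f(92,328,.055),f(78,235,.055); d=b-a; print("arm",a,b,"yaw",np.degrees(np.arctan2(d[1],d[0])),np.linalg.norm(d))
# masks in both views for latch
im={n:cv2.imread(f"pics/{n}0.png") for n in("scene","top")}
for n,(x0,x1,y0,y1) in dict(scene=(265,310,190,240),top=(240,290,155,195)).items():
    h=cv2.cvtColor(im[n][y0:y1,x0:x1],cv2.COLOR_BGR2HSV)
    red=((h[...,0]<6)|(h[...,0]>174))&(h[...,1]>130)&(h[...,2]>70)
    yel=(abs(h[...,0].astype(int)-27)<6)&(h[...,1]>150)&(h[...,2]>120)
    for k,M in(("red",red),("yel",yel)):
        ys,xs=np.nonzero(M); print(n,k,len(xs),xs.mean()+x0 if len(xs) else 0,ys.mean()+y0 if len(xs) else 0)
E
```

```text
[[ 0.749   0.1615  0.012 ]
 [ 0.7625 -0.0035  0.012 ]
 [ 0.6367 -0.0152  0.012 ]
 [ 0.6188  0.1508  0.012 ]]
foot C [0.6917456  0.07341101 0.012     ] yaw 5.000136536127585 sizes [np.float64(0.16553386308520304), np.float64(0.12634892131785055), np.float64(0.16697918970606396), np.float64(0.13064946902683539)]
yaw2 5.404664082089941
rail [0.40687844 0.25501132 0.036     ] yaw 10.707538042766835 0.10202623017846332
arm [0.41953823 0.25677064 0.055     ] [0.52187686 0.27556241 0.055     ] yaw 10.404940459537302 0.10404963223061471
scene red 17 287.11764705882354 210.58823529411765
scene yel 0 0 0
top red 9 262.6666666666667 174.88888888888889
top yel 9 263.3333333333333 180.11111111111111
```

```bash
python3 -m jog '[[2,-3,5,0,0,0],[5,-7,6,0,0,10],[9,-12,6,0,0,20],[13,-17.5,6,0,0,26.6],[17,-23,6,0,0,26.6]]' 0; python3 -m jog '[[3.5,-4.5,0,0,0,0],[7,-9,-2,0,0,0],[11.6,-15.1,-5,0,0,0],[11.6,-15.1,-8,0,0,0],[11.6,-15.1,-8,0,0,0]]'
python3 - <<'E'
from h import *
s=sensors.state(); print(s["eef_pos"],s["ee_rot"],s["clock"])
m=vision.camera_model("wrist"); V=m["view"]; print("cam",-V[:3,:3].T@V[:3,3],"look",-V[2,:3],"up",V[1,:3],m["fx"],m["cx"],m["cy"])
np.save("wm.npy",V); cv2.imwrite("pics/w1.png",vision.get_image("wrist")[:,:,::-1])
E
```

```text
clock: 0.72
eef_pos: [0.35, 0.4269, 0.299]
ee_rot: [-0.092, 0.996, -0.0, -0.0]
force: [1.0, 0.4, 0.8]
grip_width: 0.0853
gripper_force: 0.0
clock: 1.35
eef_pos: [0.464, 0.2752, 0.2167]
ee_rot: [-0.09, 0.996, -0.002, -0.003]
force: [0.1, 1.2, 0.2]
grip_width: 0.0853
gripper_force: 0.0
[0.46404515 0.27521418 0.21669106] [-0.0902828   0.99591024 -0.00186163 -0.00289039] 1.35
cam [0.40085922 0.26382465 0.35184284] look [ 0.24964214  0.04299739 -0.96738308] up [-0.95140629 -0.1751113  -0.25330238] 369.56767320279323 279.43703380427314 212.42693452926855
```

View pics/w1.png

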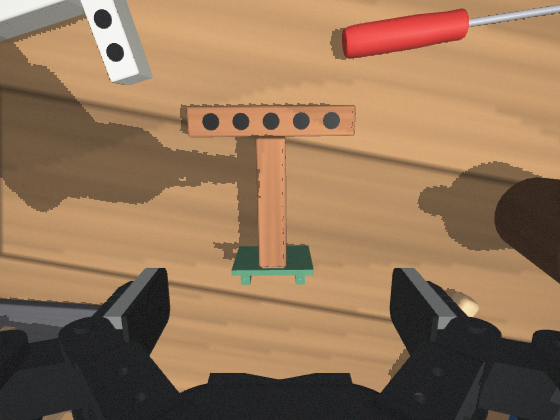

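The wrist view shows the bracket's rail holes from (211,121) to (331,121), and the arm meeting the plate at (272,268). It is nearly aligned with the jaws.

```bash
python3 - <<'E'
from h import *
m=vision.camera_model("wrist"); m["view"]=np.load("wm.npy")
h0,h1=onz(m,331,121,.036),onz(m,211,121,.036); d=h0-h1; 
for q in (h0,h1): print(q)
ya=np.arctan2(-d[0],d[1]); C=(h0+h1)/2
print("rail",C,"yaw",np.degrees(ya), "orig",C+.0675*np.array([np.cos(ya),np.sin(ya),0]))
a,b=onz(m,271.5,140,.055),onz(m,272,268,.055); d=b-a; print(a,b,np.degrees(np.arctan2(d[1],d[0])),np.linalg.norm(d))
from scipy.spatial.transform import Rotation as R
Q=R.from_quat(sensors.state()["ee_rot"]).as_matrix(); print(Q, sensors.state()["eef_pos"], np.degrees(np.arctan2(-Q[0,1],Q[1,1])))
E
```

```text
[0.39752441 0.30579004 0.036     ]
[0.41548097 0.20784594 0.036     ]
rail [0.40650269 0.25681799 0.036     ] yaw 10.388937655723684 orig [0.47289612 0.26899022 0.036     ]
[0.42043343 0.26019207 0.055     ] [0.52746805 0.27964872 0.055     ] 10.302678344441814 0.10878865407594987
[[-9.83146394e-01 -1.82802811e-01 -2.50991728e-03]
 [-1.82800519e-01  9.83149391e-01 -1.11597157e-03]
 [ 2.67162638e-03 -6.38349245e-04 -9.99996227e-01]] [0.46428893 0.2777276  0.21862694] 10.533060535189552
```

```bash
python3 -m jog '[[0,0,0,0,0,0],[0,0,0,0,0,0],[0,0,0,0,0,0]]'
```

```text
clock: 1.78
eef_pos: [0.4649, 0.2789, 0.2202]
ee_rot: [-0.093, 0.996, 0.001, 0.001]
force: [0.1, 0.2, 0.2]
grip_width: 0.0855
gripper_force: 0.0
```

```bash
python3 -m jog '[[0.8,-1,-5,0,0,0],[0.8,-1,-10,0,0,0],[0.8,-1,-15,0,0,0],[0.8,-1,-18,0,0,0],[0.8,-1,-19.3,0,0,0]]'; python3 -m jog '[[0,0,0,0,0,0],[0,0,0,0,0,0],[0,0,0,0,0,0],[0,0,0,0,0,0],[0,0,0,0,0,0]]' 255 60;python3 -m jog '[[0,0,0,0,0,0],[0,0,0,0,0,0]]'
```

```text
clock: 2.4
eef_pos: [0.4722, 0.2679, 0.025]
ee_rot: [-0.092, 0.996, -0.0, -0.001]
force: [0.8, -0.1, 0.3]
grip_width: 0.0855
gripper_force: 0.0
clock: 3.02
eef_pos: [0.4739, 0.2686, 0.0277]
ee_rot: [-0.092, 0.996, 0.001, 0.001]
force: [-1.4, 0.2, 6.0]
grip_width: 0.0231
gripper_force: 60.0
clock: 3.28
eef_pos: [0.4739, 0.2686, 0.0277]
ee_rot: [-0.092, 0.996, 0.001, 0.001]
force: [-1.8, 0.7, 7.0]
grip_width: 0.0231
gripper_force: 60.0
```

```bash
python3 -m jog '[[0,0,3,0,0,0],[0,0,8,0,0,0],[0,0,13,0,0,0],[0,0,18,0,0,0],[0,0,18,0,0,0]]'
python3 - <<'E'
from h import *
m=vision.camera_model("scene"); ya=np.radians(5.2); ex=np.array([np.cos(ya),np.sin(ya),0]); ey=np.array([-ex[1],ex[0],0])
O=np.array([.6518,.0698,0])
for k,x,y,X in [("TL",495,53,4),("TR",577,65,4),("BL",493,147,4),("BR",570,155,4),("slotLtop",510,78,4),("slotLbot",510,98,4),("slotRtop",556,82,4),("slotRbot",556,100,4),("latch",532,90,4)]:
    p=onp(m,235+(x-400+.5)*.4-.5,175+(y+.5)*.4-.5,O+ex*X/1000,ex); print(k,"y %.1f z %.1f"%((p-O)@ey*1e3,p[2]*1e3))
p=onp(m,287.1,210.6,O,ex); print("latchmask",(p-O)@ey*1e3,p[2]*1e3)
t=vision.camera_model("top")
for n,u,v,X in(("latch",262.7,174.9,-3),("flag",263.3,180.1,-4)):
    p=onp(t,u,v,O+ex*X/1e3,ex); print(n,(p-O)@ey*1e3,p[2]*1e3)
E
```

```text
clock: 3.9
eef_pos: [0.4749, 0.269, 0.2103]
ee_rot: [-0.092, 0.996, 0.002, 0.004]
force: [-0.0, 0.6, -3.2]
grip_width: 0.0231
gripper_force: 59.8
TL y -37.4 z 243.5
TR y 47.3 z 239.9
BL y -38.7 z 119.9
BR y 45.5 z 121.8
slotLtop y -21.4 z 214.3
slotLbot y -21.0 z 188.6
slotRtop y 26.7 z 215.8
slotRbot y 27.6 z 192.9
latch y 2.0 z 202.2
latchmask 0.4156412033478538 199.43331121140784
latch -0.19884849772340008 211.3847216098892
flag 0.8835349351976338 149.45242398262272
```

The bracket is held and lifted. Next I'll look at the upright from above with the wrist camera, offset to the side so the bracket does not hide it.

```bash
python3 -m jog '[[2,-1,5,0,0,-2],[5,-3,10,0,0,-5.2],[8,-5,13.5,0,0,-5.2],[11,-7,15.5,0,0,-5.2],[13,-8,15.5,0,0,-5.2]]';python3 -m jog '[[0,0,0,0,0,0],[0,0,0,0,0,0],[0,0,0,0,0,0]]'
python3 - <<'E'
from h import *
m=vision.camera_model("wrist"); V=m["view"]; print("cam",-V[:3,:3].T@V[:3,3]); np.save("wm2.npy",V); cv2.imwrite("pics/w2.png",vision.get_image("wrist")[:,:,::-1])
E
```

```text
clock: 4.53
eef_pos: [0.6044, 0.1859, 0.361]
ee_rot: [-0.046, 0.999, -0.0, 0.0]
force: [-0.4, 0.2, -3.5]
grip_width: 0.0234
gripper_force: 59.9
clock: 4.9
eef_pos: [0.6019, 0.1889, 0.3605]
ee_rot: [-0.048, 0.999, 0.0, -0.001]
force: [-1.0, -0.6, -2.9]
grip_width: 0.023
gripper_force: 59.8
cam [0.53744067 0.18251702 0.49538544]
```

View pics/w2.png

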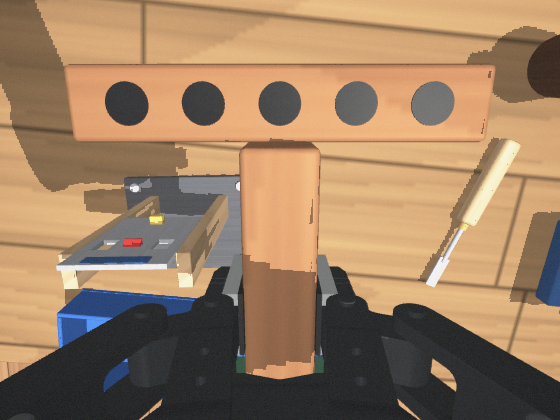

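The strip is clear at lower left: latch (132,242), flag (156,219), slots near (105,244) and (165,240), post tops at (70,277) and (187,277). I'll enlarge it for measuring.

```bash
python3 - <<'E'
import cv2
a=cv2.imread("pics/w2.png")[190:295,55:235]; cv2.imwrite("pics/crop2.png",cv2.resize(a,(720,420),interpolation=cv2.INTER_CUBIC))
E
```

```text
(no output)
```

View pics/crop2.png

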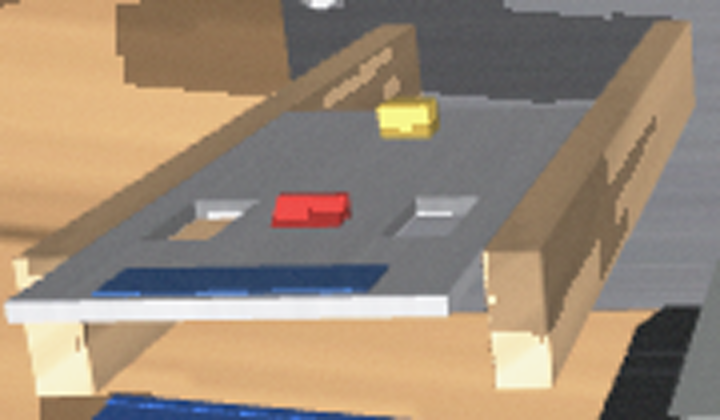

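```bash
python3 - <<'E'
from h import *
from scipy.optimize import least_squares
m=vision.camera_model("wrist"); m["view"]=np.load("wm2.npy")
P=[(485,250,0,40,225,0),(540,250,0,52,225,0),(497,388,30,40,225,0),(550,388,30,52,225,0),(95,390,30,-40,225,0),(38,395,30,-52,225,0),(15,260,0,-52,225,0),
(448,298,0,40,55,1),(8,298,0,-40,55,1),(198,200,0,-31,0,1),(260,202,0,-17,0,1),(145,239,0,-31,24,1),(205,240,0,-17,24,1),(425,197,0,17,0,1),(478,197,0,31,0,1),(382,236,0,17,24,1),(442,236,0,31,24,1)]
def res(q):
    x,y,a,s=q; c,n=np.cos(a),np.sin(a); r=[]
    for u,v,X,Y,Z,k in P:
        w=proj(m,[x+(c*X-n*Y)/1e3,y+(n*X+c*Y)/1e3,Z/1e3+k*s]); r+=[w[0]-(55+(u+.5)/4-.5),w[1]-(190+(v+.5)/4-.5)]
    return np.array(r)
o=least_squares(res,[.652,.07,.09,.185],x_scale=[.01,.01,.01,.01],loss="soft_l1")
print(o.x,np.degrees(o.x[2])); print(np.round(res(o.x).reshape(-1,2),1))
ci=np.sqrt(np.diag(np.linalg.inv(o.jac.T@o.jac)));print(ci)
# bracket in hand
h0,h1=[onz(m,u,103,0.3605-.0277+.036) for u in (433,127)]; d=h0-h1; ya=np.arctan2(-d[0],d[1]); C=(h0+h1)/2
print("rail",C,np.linalg.norm(d),"yaw",np.degrees(ya),"orig",C+.0675*np.array([np.cos(ya),np.sin(ya),0]))
E
```

```text
[0.65310161 0.07216477 0.10845181 0.19253307] 6.213830991142083
[[-0.5  0. ]
 [ 1.2 -0.1]
 [-0.3  0.7]
 [ 1.4  0.6]
 [ 0.4  1.4]
 [-0.3  0.3]
 [-0.8 -1.1]
 [ 0.3 -0.7]
 [-0.6  0.6]
 [-0.6 -0. ]
 [ 0.1 -0.7]
 [-1.1  0. ]
 [ 1.4 -0.4]
 [-1.9  0. ]
 [ 1.1 -0.2]
 [-0.5  0.1]
 [ 1.9 -0.1]]
[0.00035568 0.00034984 0.00644405 0.00093239]
rail [0.53393638 0.1824414  0.3688    ] 0.10053760538605112 yaw 5.50493748202335 orig [0.60112506 0.18891677 0.3688    ]
```

```bash
python3 -m jog '[[-4.8,-3,0,0,0,0.2],[-4.8,-8,0,0,0,0.2],[-4.8,-12.7,-2,0,0,0.2],[-4.8,-12.7,-7,0,0,0.2],[-4.8,-12.7,-12,0,0,0.2]]';python3 -m jog '[[0,0,-3,0,0,0],[0,0,-5,0,0,0],[0,0,-5,0,0,0],[0,0,-5,0,0,0],[0,0,-5,0,0,0]]'; python3 - <<'E'
from h import *
from scipy.spatial.transform import Rotation as R
s=sensors.state();Q=R.from_quat(s["ee_rot"]).as_matrix(); print(s["eef_pos"],np.degrees(np.arctan2(-Q[0,1],Q[1,1])),Q[:,2],s["force"],s["ft_torque"])
E
```

```text
clock: 5.58
eef_pos: [0.5549, 0.0608, 0.241]
ee_rot: [-0.048, 0.999, 0.001, 0.001]
force: [0.6, 0.6, -4.3]
grip_width: 0.0231
gripper_force: 59.9
clock: 6.2
eef_pos: [0.5557, 0.0611, 0.1927]
ee_rot: [-0.049, 0.999, 0.0, 0.001]
force: [-0.4, -0.2, -2.9]
grip_width: 0.0234
gripper_force: 59.7
[0.55574067 0.06114878 0.19269049] 5.579273820295661 [ 2.40497007e-03  7.06404013e-04 -9.99996859e-01] [-0.39092111 -0.20819154 -2.87283264] [0.00918818 0.0421187  0.02143115]
```

```bash
python3 -m jog '[[0,0.1,-0.4,0,0,0],[0.8,0.18,-0.62,0,0,0],[1.6,0.25,-0.62,0,0,0],[2.2,0.31,-0.62,0,0,0],[2.2,0.31,-0.62,0,0,0]]';python3 -m jog '[[0.1,0.01,0,0,0,0],[0.2,0.02,0,0,0,0],[0.3,0.03,0,0,0,0],[0.4,0.04,0,0,0,0],[0.5,0.05,0,0,0,0]]'
```

```text
clock: 6.82
eef_pos: [0.5776, 0.064, 0.1851]
ee_rot: [-0.049, 0.999, -0.0, 0.0]
force: [-0.2, -0.9, -3.7]
grip_width: 0.0234
gripper_force: 59.7
clock: 7.45
eef_pos: [0.582, 0.0645, 0.1852]
ee_rot: [-0.049, 0.999, 0.0, -0.0]
force: [0.0, 0.3, -2.1]
grip_width: 0.0233
gripper_force: 59.7
```

```bash
python3 -m jog '[[0.1,0.01,0.08,0,0,0],[0.2,0.02,0.08,0,0,0],[0.3,0.03,0.08,0,0,0],[0.35,0.035,0.08,0,0,0],[0.4,0.04,0.08,0,0,0]]'
```

```text
clock: 8.07
eef_pos: [0.586, 0.0649, 0.1859]
ee_rot: [-0.049, 0.999, 0.0, -0.0]
force: [-0.4, -0.8, -3.5]
grip_width: 0.0236
gripper_force: 59.7
```

```bash
python3 -m jog '[[0.1,0.01,0,0,0,0],[0.2,0.02,0,0,0,0],[0.3,0.03,0,0,0,0],[0.35,0.035,0,0,0,0]]';python3 -m jog '[[0.1,0.01,0,0,0,0],[0.2,0.02,0,0,0,0],[0.3,0.03,0,0,0,0]]'
```

```text
clock: 8.57
eef_pos: [0.5896, 0.0653, 0.1859]
ee_rot: [-0.049, 0.999, 0.0, -0.0]
force: [-0.1, 0.4, -4.1]
grip_width: 0.0233
gripper_force: 59.7
clock: 8.95
eef_pos: [0.5925, 0.0656, 0.1859]
ee_rot: [-0.049, 0.999, 0.0, -0.0]
force: [0.2, 0.1, -3.7]
grip_width: 0.0232
gripper_force: 59.7
```

```bash
python3 -m jog '[[0.05,0.005,0,0,0,0],[0.1,0.01,0,0,0,0],[0.1,0.01,0,0,0,0]]';python3 -m jog '[[0.03,0.003,0,0,0,0],[0.06,0.006,0,0,0,0],[0.06,0.006,0,0,0,0]]'
```

```text
clock: 9.32
eef_pos: [0.5935, 0.0657, 0.1859]
ee_rot: [-0.049, 0.999, 0.0, -0.0]
force: [-0.3, 0.4, -3.1]
grip_width: 0.0234
gripper_force: 59.7
clock: 9.7
eef_pos: [0.5939, 0.0657, 0.1859]
ee_rot: [-0.049, 0.999, 0.0, -0.0]
force: [-0.5, -0.2, -3.6]
grip_width: 0.0233
gripper_force: 59.8
```

```bash
for i in 1 2 3; do :; done; python3 -m jog '[[0.04,0.004,0,0,0,0],[0.07,0.007,0,0,0,0],[0.07,0.007,0,0,0,0]]'|sed -n 2,4p;python3 -m jog '[[0.03,0.003,0,0,0,0],[0.06,0.006,0,0,0,0],[0.06,0.006,0,0,0,0]]'|sed -n 2,4p
```

```text
eef_pos: [0.594, 0.0657, 0.1857]
ee_rot: [-0.049, 0.999, -0.0, -0.001]
force: [-4.4, -1.2, -1.2]
eef_pos: [0.594, 0.0657, 0.1856]
ee_rot: [-0.049, 0.999, -0.0, -0.002]
force: [-7.3, -1.4, 0.3]
```

Plate contact is felt at TCP x=0.594. I'll back off slightly and lower it onto the latch.

```bash
python3 -m jog '[[-0.1,-0.01,0,0,0,0],[-0.19,-0.02,0,0,0,0],[-0.19,-0.02,-0.1,0,0,0],[-0.19,-0.02,-0.2,0,0,0],[-0.19,-0.02,-0.3,0,0,0]]'|sed -n 2,4p;python3 -m jog '[[0,0,-0.05,0,0,0],[0,0,-0.1,0,0,0],[0,0,-0.1,0,0,0]]'|sed -n 2,4p;python3 -m jog '[[0,0,-0.05,0,0,0],[0,0,-0.1,0,0,0],[0,0,-0.1,0,0,0]]'|sed -n 2,4p
```

```text
eef_pos: [0.5939, 0.0657, 0.183]
ee_rot: [-0.049, 0.999, 0.0, 0.001]
force: [-1.2, 0.0, -2.6]
eef_pos: [0.5937, 0.0657, 0.1819]
ee_rot: [-0.049, 0.999, 0.0, 0.0]
force: [-0.5, -1.1, -3.3]
eef_pos: [0.5935, 0.0657, 0.181]
ee_rot: [-0.049, 0.999, 0.0, -0.0]
force: [-0.0, -0.0, -2.9]
```

```bash
python3 -m jog '[[0,0,-0.05,0,0,0],[0,0,-0.1,0,0,0],[0,0,-0.1,0,0,0]]'|sed -n 2,4p;python3 -m jog '[[0,0,-0.05,0,0,0],[0,0,-0.1,0,0,0],[0,0,-0.1,0,0,0]]'|sed -n 2,4p;
```

```text
eef_pos: [0.5936, 0.0657, 0.1804]
ee_rot: [-0.049, 0.999, 0.0, 0.0]
force: [-2.3, 0.1, 0.8]
eef_pos: [0.5936, 0.0657, 0.1793]
ee_rot: [-0.049, 0.999, 0.0, 0.0]
force: [-3.5, -0.2, 4.6]
```

```bash
python3 -m jog '[[0,0,0,0,0,0],[0,0,0,0,0,0],[0,0,0,0,0,0],[0,0,0,0,0,0]]' 80; python3 -m jog '[[0,0,4,0,0,0],[0,0,8,0,0,0],[0,0,11,0,0,0],[0,0,11,0,0,0]]' 
python3 - <<'E'
from h import *
a=vision.get_image("scene")[:,:,::-1]; w=vision.get_image("wrist")[:,:,::-1]; np.save("wm3.npy",vision.camera_model("wrist")["view"]); cv2.imwrite("pics/w3.png",w)
o=np.zeros((420,800,3),np.uint8); o[:,:400]=cv2.resize(a[150:300,220:363],(400,420)); o[:300,400:]=cv2.resize(w,(400,300)); cv2.imwrite("pics/c3.png",o)
E
```

```text
clock: 13.08
eef_pos: [0.5935, 0.0657, 0.1788]
ee_rot: [-0.049, 0.999, -0.0, -0.0]
force: [0.7, -0.1, 0.2]
grip_width: 0.0585
gripper_force: 0.0
clock: 13.58
eef_pos: [0.5949, 0.0657, 0.2917]
ee_rot: [-0.049, 0.999, 0.0, 0.003]
force: [-0.2, -0.5, -1.3]
grip_width: 0.0584
gripper_force: 0.0
```

View pics/c3.png

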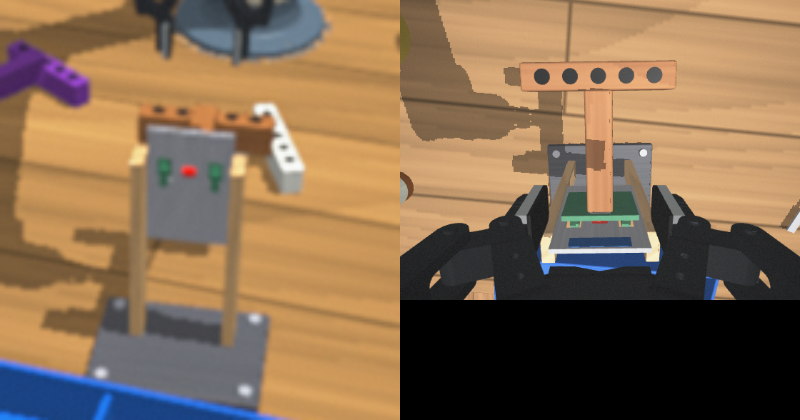

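The bracket hangs with both green claws in the slots (left crop (165,172) and (215,177), right crop (572,222) and (628,221)). Next I'll press with closed fingers.

```bash
python3 -m jog '[[1,0.1,0,0,0,0],[2.5,0.26,0,0,0,0],[4,0.41,0,0,0,0],[4,0.41,0,0,0,0],[4,0.41,0,0,0,0]]' 255 20; python3 -m jog '[[0,0,-2,0,0,0],[0,0,-4.5,0,0,0],[0,0,-6,0,0,0],[0,0,-6.5,0,0,0],[0,0,-6.5,0,0,0]]'
```

```text
clock: 14.3
eef_pos: [0.6334, 0.0696, 0.2885]
ee_rot: [-0.048, 0.999, -0.0, -0.0]
force: [-0.3, 0.6, -0.4]
grip_width: 0.0003
gripper_force: 0.0
clock: 14.92
eef_pos: [0.6336, 0.0698, 0.2242]
ee_rot: [-0.049, 0.999, 0.0, 0.0]
force: [-0.2, 0.1, 0.2]
grip_width: -0.0004
gripper_force: 0.0
```

```bash
python3 -m jog '[[0,0,-0.1,0,0,0],[0,0,-0.3,0,0,0],[0,0,-0.5,0,0,0],[0,0,-0.6,0,0,0],[0,0,-0.6,0,0,0]]'
```

```text
clock: 15.55
eef_pos: [0.6334, 0.0698, 0.2178]
ee_rot: [-0.049, 0.999, 0.0, -0.0]
force: [0.9, -1.0, 0.2]
grip_width: 0.0002
gripper_force: 0.0
```

```bash
python3 -m jog '[[0.2,0.02,-0.1,0,0,0],[0.2,0.02,-0.2,0,0,0],[0.2,0.02,-0.3,0,0,0]]'|sed -n 2,4p; python3 -m jog '[[0,0,-0.1,0,0,0],[0,0,-0.2,0,0,0]]'|sed -n 2,4p;  python3 -m jog '[[0,0,-0.1,0,0,0],[0,0,-0.2,0,0,0]]'|sed -n 2,4p
```

```text
eef_pos: [0.6356, 0.0699, 0.2159]
ee_rot: [-0.049, 0.999, 0.0, 0.0]
force: [-3.7, -0.9, 6.8]
eef_pos: [0.6358, 0.0699, 0.2147]
ee_rot: [-0.049, 0.999, 0.0, 0.001]
force: [-4.2, -0.8, 11.0]
eef_pos: [0.636, 0.07, 0.2116]
ee_rot: [-0.049, 0.999, 0.0, 0.001]
force: [-0.7, 0.1, 3.1]
```

```bash
for k in a; do python3 -m jog '[[0,0,-0.1,0,0,0],[0,0,-0.2,0,0,0]]'|sed -n 2,4p; done; python3 -m jog '[[0,0,-0.1,0,0,0],[0,0,-0.2,0,0,0]]'|sed -n 2,4p;  python3 -m jog '[[0,0,-0.1,0,0,0],[0,0,-0.2,0,0,0]]'|sed -n 2,4p
```

```text
eef_pos: [0.6355, 0.07, 0.2087]
ee_rot: [-0.049, 0.999, 0.0, -0.0]
force: [-0.2, -0.4, -0.6]
eef_pos: [0.6353, 0.07, 0.207]
ee_rot: [-0.049, 0.999, 0.0, -0.0]
force: [-3.5, 0.1, 6.8]
eef_pos: [0.6354, 0.07, 0.2067]
ee_rot: [-0.049, 0.999, 0.0, 0.0]
force: [-5.1, 0.4, 13.0]
```

```bash
python3 -m jog '[[0,0,-0.05,0,0,0],[0,0,-0.1,0,0,0]]'|sed -n 2,4p;  python3 -m jog '[[0,0,-0.05,0,0,0],[0,0,-0.1,0,0,0],[0,0,-0.1,0,0,0]]'|sed -n 2,4p
python3 - <<'E'
from h import *
a=vision.get_image("scene")[:,:,::-1]; w=vision.get_image("wrist")[:,:,::-1]; cv2.imwrite("pics/w4.png",w)
o=np.zeros((420,800,3),np.uint8); o[:,:400]=cv2.resize(a[150:300,220:363],(400,420),interpolation=cv2.INTER_CUBIC); o[:300,400:]=cv2.resize(w[180:330,180:380],(400,300)); cv2.imwrite("pics/c4.png",o)
E
```

```text
eef_pos: [0.6355, 0.07, 0.2066]
ee_rot: [-0.049, 0.999, 0.0, 0.0]
force: [-6.3, 0.9, 14.9]
eef_pos: [0.6355, 0.07, 0.2065]
ee_rot: [-0.049, 0.999, 0.001, 0.001]
force: [-7.8, 0.6, 18.2]
```

View pics/c4.png

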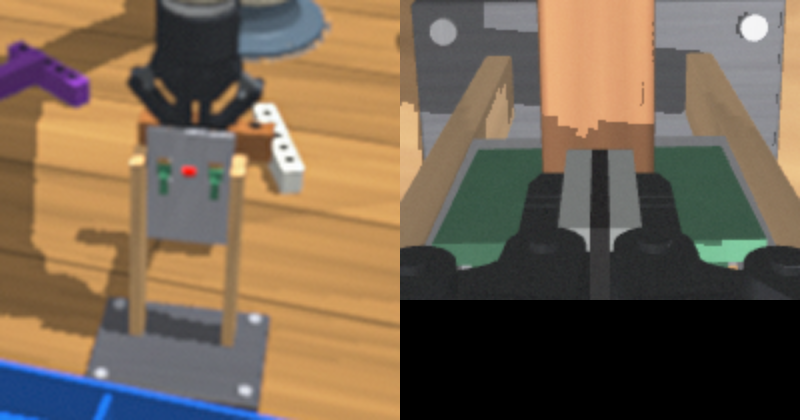

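Stiff resistance at about 18 N: either home or jammed. I'll lift off and check latch and plate heights from above.

```bash
python3 -m jog '[[0,0,2,0,0,0],[0,0,6,0,0,0],[-3,-0.3,8.5,0,0,0],[-4,-0.4,8.5,0,0,0],[-4,-0.4,8.5,0,0,0]]' 
python3 - <<'E'
from h import *
np.save("wm5.npy",vision.camera_model("wrist")["view"]);w=vision.get_image("wrist")[:,:,::-1]; cv2.imwrite("pics/w5.png",w)
a=cv2.imread("pics/w3.png")[190:355,205:345]; b=w[190:355,205:345]
cv2.imwrite("pics/c5.png",np.hstack([cv2.resize(a,(400,471),interpolation=cv2.INTER_CUBIC),cv2.resize(b,(400,471),interpolation=cv2.INTER_CUBIC)]))
E
```

```text
clock: 18.52
eef_pos: [0.5947, 0.066, 0.2871]
ee_rot: [-0.049, 0.999, 0.0, -0.001]
force: [0.1, 0.5, -0.2]
grip_width: 0.0001
gripper_force: 0.0
```

View pics/c5.png

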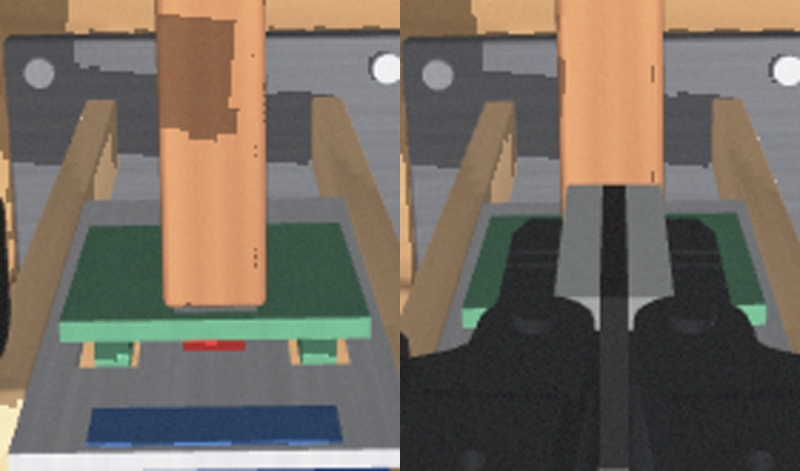

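```bash
python3 -m jog '[[0,0,0,0,0,0],[0,0,0,0,0,0],[0,0,0,0,0,0],[0,0,0,0,0,0],[0,0,0,0,0,0]]' 80
python3 - <<'E'
from h import *
m=vision.camera_model("wrist");np.save("wm6.npy",m["view"]);w=vision.get_image("wrist")[:,:,::-1]; cv2.imwrite("pics/w6.png",w)
a=cv2.imread("pics/w3.png")[190:355,205:345]; b=w[190:355,205:345]
cv2.imwrite("pics/c6.png",np.hstack([cv2.resize(a,(400,471),interpolation=cv2.INTER_CUBIC),cv2.resize(b,(400,471),interpolation=cv2.INTER_CUBIC)]))
ya=np.radians(5.7); ex=np.array([np.cos(ya),np.sin(ya),0]); ey=np.array([-ex[1],ex[0],0]);O=np.array([.6531,.0722,0])
for f,mv in (("w3","wm3.npy"),("w6","wm6.npy")):
    m["view"]=np.load(mv); im=cv2.imread(f"pics/{f}.png"); h=cv2.cvtColor(im,cv2.COLOR_BGR2HSV)
    red=((h[...,0]<6)|(h[...,0]>174))&(h[...,1]>150)&(h[...,2]>70); red[:190]=0; red[355:]=0; red[:,:205]=0; red[:,345:]=0
    ys,xs=np.nonzero(red); print(f,"red",len(xs),ys.min(),ys.max(),xs.min(),xs.max())
    for u in (235,255,325): 
        col=h[240:330,u].astype(int); g=(abs(col[:,0]-70)<20)&(col[:,1]>80); r=np.nonzero(g&(col[:,2]>120))[0]+240; print(u,r.min() if len(r) else 0,r.max() if len(r) else 0)
    for v in (r.max()+.5,): p=onp(m,325,v,O,ex); print("plate top rear z",p[2])
    print("sill px", proj(m,O+[0,0,.191]), "latch top-under on x=-5:",proj(m,O-.005*ex+[0,0,.191+.011]),proj(m,O+[0,0,.191+.018]))
E
```

```text
clock: 19.2
eef_pos: [0.5955, 0.0659, 0.2879]
ee_rot: [-0.049, 0.999, 0.0, 0.0]
force: [0.3, 0.9, -0.1]
grip_width: 0.0586
gripper_force: 0.0
w3 red 67 309 312 269 289
235 303 308
255 302 308
325 301 307
plate top rear z 0.20113753967237932
sill px (np.float64(280.5013190545645), np.float64(300.17480699707914)) latch top-under on x=-5: (np.float64(280.5471993459753), np.float64(301.4488689429543)) (np.float64(280.59051198298357), np.float64(313.73811001121567))
w6 red 248 300 311 269 290
235 296 302
255 296 302
325 295 301
plate top rear z 0.1971202305690629
sill px (np.float64(280.4193128644711), np.float64(297.22519721872436)) latch top-under on x=-5: (np.float64(280.4601636546627), np.float64(298.3732040344662)) (np.float64(280.50160599295907), np.float64(310.65034124766413))
```

View pics/c6.png

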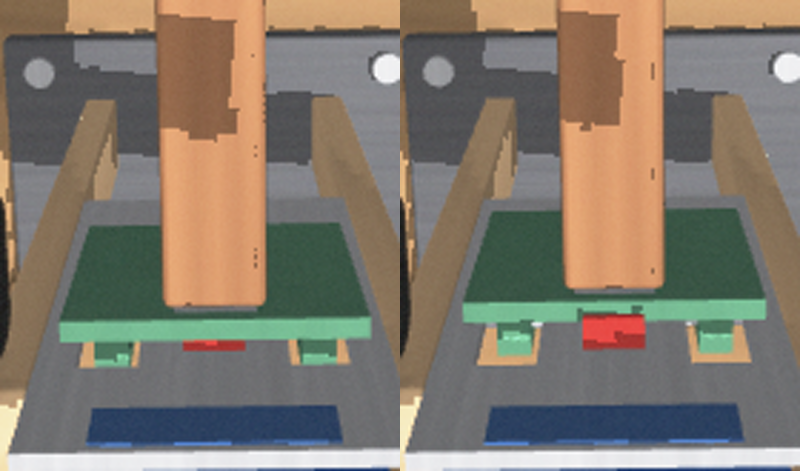

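Latch nose now fully visible and overlapping the top bar (crop (614,330)); both claws are seated in the slots. The stop felt rigid at about 18 N, and the gripper is clear at z≈0.29.

```bash
python3 -m jog '[[0,0,2,0,0,0],[0,0,4,0,0,0],[0,0,4,0,0,0],[0,0,4,0,0,0]]'; python3 -c "
from rig import job; print(job.hand_in())"
```

```text
clock: 19.75
eef_pos: [0.5951, 0.066, 0.3272]
ee_rot: [-0.049, 0.999, 0.0, -0.001]
force: [0.4, 0.2, -0.5]
grip_width: 0.0591
gripper_force: 0.0
the job is handed in; nothing more can be done
None
```

The bracket hangs with both claws in the slots and was pressed to a firm stop (about 18 N). The last close-up shows the red latch out over the back plate, but I never saw the home flag. The arm was clear when I handed in at about 20 s, and the hand-in gave no verdict.

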